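# Stow the press nest cassette

## Task

The press nest cassette is latched in its dock: squeeze its two opposed side buttons together, all the way in, to free the catches, lift it out without wrenching it against the dock, stand it upright on the black put-down mat and let go. Then take it again by the bridge handle on its top, with the buttons untouched, and stow it upright, handle up, in the one free bay of the blue crate, flat on the pad that lies there, and let go. Set it down gently both times, do not drop it, and leave the other tooling in the crate and the things on the bench where they are.

Things in the scene. Friction and masses are not known exactly. Their poses are not given: they have to be found in the camera images.
- cassette: Press nest cassette, about 0.5 kg: aluminium block 110 (x) x 52 (y) x 56 (z) mm, two low black cradles on its deck near its ends (10 mm high), dark steel bridge handle over the middle (top 88 mm up), a black sprung release button on each long flank (+y, -y). Origin: centre of its underside, z up. Starts level in the dock, 10 mm above the table, with 3 mm of play each way.
- cassette_handle (a point): Middle of the handle's grip bar, 82 mm above the cassette's underside. The bar runs along the cassette's y: 50 mm long, 12 mm wide (x), 12 mm high; its two legs stand at y = +-22 mm (6 mm thick), leaving 38 mm of free bar between them; 20 mm of air between bar and deck.
- button_left (a joint): Travel of the button on the +y flank, m: 0 out, 0.0075 fully in. It moves along the cassette's y; spring force about 3 N at the start and 9.5 N fully in.
- button_right (a joint): Travel of the button on the -y flank, m: 0 out, 0.0075 fully in; same spring.
- button_left_face (a point): Centre of the outer face of the +y button: 24 (x) x 16 (z) mm, 36 mm above the underside, 33.5 mm from the middle plane when out (67 mm across both), flush with the flank when in (52 mm across). Each carries two steel catch noses at the foot of the flank, under the dock's lips; fully in, both always clear them; partly in (4 to 7 mm) they may still catch. While caught it rises only 2 mm.
- button_right_face (a point): Centre of the outer face of the -y button, as the other one.
- dock: Dock, fixed: dark steel plate 150 x 104 x 10 mm, origin centre of its underside on the table, axes as the cassette's. Four steel claws (20 mm wide in x, at x = +-40, y = +-29 to +-47 mm, top 30 mm above the table) lip over the catch noses; two end stops at x = +-58 to +-70 mm, 22 mm high. Between the claws the buttons are open to fingers from above.
- mat: Black rubber put-down mat, fixed, 170 (x) x 130 (y) x 4 mm, origin centre of its underside on the table.
- crate: Blue plastic tool crate, fixed, 140 (x) x 276 (y) x 60 mm high, walls and floor 5 mm, origin centre of its underside. Two dividers as high as the walls part it into three bays, each 130 (x) x 85 (y) mm inside, 90.3 mm apart along the crate's y: too narrow for fingers beside the buttons. An 8 mm rim runs round its outside.
- bay_pad: Thin black rubber pad 120 (x) x 76 (y) x 3 mm on the floor of the crate's one free bay; origin centre of its underside (5 mm above the table), at the middle of that bay, axes along the crate's.
- punch_block: Steel punch block 100 x 56 x 36 mm with a round black knob (top 76 mm up), in another bay of the crate; origin centre of its underside. Bystander.
- guide_block: Dark plate 96 x 62 x 12 mm with an aluminium block and two pins (62 mm high), in another bay; origin centre of its underside. Bystander.
- hook_a: Moulded black J hook about 120 x 60 x 18 mm, lying on the bench; origin under its shank. Bystander.
- hook_b: Another such hook. Bystander.
- hook_c: Another such hook. Bystander.
- driver: Screwdriver 190 mm long, lying on the bench. Bystander.
- spanner: Spanner 170 mm long, lying on the bench. Bystander.
- oil: White bottle, 60 mm across, 150 mm high; origin centre of its underside. Bystander.
- grease: Grey jar, 72 mm across, 70 mm high; origin centre of its underside. Bystander.

How it is judged:
On the way, in this order (a step that is already met when the one before it is completed fails the run):
1. both buttons are squeezed in together (over 5.5 mm each) while the cassette sits in the dock (value of joint each of button_left, button_right above 0.0055 m and z of cassette in the frame of dock below 0.018 m and horizontal distance between cassette and dock below 0.015 m), for 0.1 s.
2. the cassette stands upright on the mat, let go and at rest (x of cassette in the frame of mat between -0.075 and 0.075 m and y of cassette in the frame of mat between -0.055 and 0.055 m and z of cassette in the frame of mat below 0.012 m and angle between cassette's own z axis and vertical below 0.1 rad and contact force between the fingers and cassette below 0.5 N and linear speed of cassette below 0.03 m/s), for 0.2 s.
3. the cassette is lifted by its handle, with neither button squeezed (both under 2 mm) (height (world z) of cassette above 0.03 m and value of joint each of button_left, button_right below 0.002 m and contact force between the fingers and cassette above 2 N), for 0.2 s.
At the end, for the whole second after the job is handed in: The cassette stands upright (within 0.08 rad, handle up) in the free bay, its middle within 18 mm along x and 22 mm along y of the pad's middle and its underside less than 7 mm above the pad's top (10 mm above its underside), let go and at rest (x of cassette in the frame of bay_pad between -0.018 and 0.018 m and y of cassette in the frame of bay_pad between -0.022 and 0.022 m and z of cassette in the frame of bay_pad between -0.005 and 0.01 m and angle between cassette's own z axis and vertical below 0.08 rad and linear speed of cassette below 0.02 m/s and contact force between the fingers and cassette below 0.5 N); the robot touches nothing.
It fails at once if the cassette is wrenched against the dock (over 80 N) (contact force between cassette and dock above 80 N).
It fails at once if the cassette is dropped or flung (moves over 0.6 m/s untouched by the fingers) (linear speed of cassette above 0.6 m/s and contact force between the fingers and cassette below 0.5 N).
It fails at once if the other tooling in the crate is disturbed (over 25 mm) (distance of any of punch_block, guide_block from where it was at the start of the episode above 0.025 m).
It fails at once if a thing on the bench is disturbed (over 30 mm) (distance of any of hook_a, hook_b, hook_c, driver, spanner, oil, grease from where it was at the start of the episode above 0.03 m).
It also fails if it takes over 64 s, if anything falls off the work surface, if the arm or the gripper's body presses on something with over 40 N, if the wrist force passes 120 N, or if a joint passes its speed limit or range.

## Robot

A 7-joint arm with a two-finger parallel gripper is mounted at the origin on the work surface. World frame = base frame: x ahead of the robot, y to its left, z up, the work surface at z = 0. Lengths are in m, angles in rad, forces in N, time in s.
With the tool pointing down it reaches from about 0.4 to 0.9 m from the base axis. Payload 5.6 kg.
Tool frame: the origin (TCP) lies at the very end of the fingers, on their centre line; the grasp point (between the pads) lies 19 mm behind it (ctrl.grip_depth is the distance from the TCP to the grasp point, in m); z points along the fingers, y is the line along which they close (so a half turn about z gives the same grasp; the last joint's range is limited). The gripper opens to 92 mm and grips with 3 to 60 N. Pads are 20 mm wide; open, the fingers measure 128 mm over their backs; the gripper's body (75 mm by 189 mm) begins 69 mm behind the grasp point.
Start: joints at [1.134, 0.468, -0.012, 1.603, 0.006, 1.071, -0.056], TCP at [0.249, -0.6, 0.215] pointing down, gripper open.
Joint ranges: [-2.53, 2.53], [-0.31, 2.02], [-1.57, 1.55], [0.28, 2.44], [-1.29, 4.43], [0.15, 1.84], [-2.92, 2.92]. Speed limits (rad/s): [2.57, 2.57, 3.14, 3.14, 3.14, 3.14, 3.14].

## Interface

Orientations are given as a rotation vector (axis times angle).
In Python, from station import ctrl, imaging gives the robot as it stands.
- The arm moves only by the shell command python3 -m pendant 'ROWS' [FORCE]. ROWS is JSON, a list of rows, each a list of 7 numbers: the turn, a rotation vector about the tool's x, y, z in rad, then the shift along the tool's x, y, z in mm, then the finger opening in mm, from 0 to 91.9. A call has 1 to 12 rows; each row is the pose to reach, as a shift and turn from the pose commanded when the call began, along the tool's axes at that moment; what a row does not reach only later rows make up. A row lasts 1/10 s, in which the tool goes at most 50 mm and 8.59 degrees, less where a joint would pass 70% of its speed; a pose out of reach is approached as far as the arm can. A call with a gripper value outside its range is refused whole. The fingers move at their own pace and stop on an object; FORCE is the grip in N (left out, the last holds). Time passes only in rows, so rows that repeat a pose let the fingers close. It gives the time, the measured TCP pose, the force, the opening and the grip force at its end, in the units of the state.
- ctrl.sense(): the state, without advancing time (a new reading comes with each control period).
- imaging.snapshot(name): name is "scene" or "top"; returns the picture (420x560x3 uint8, blue, green, red); there is no depth.
- imaging.calibration(name): a dict with "fx", "fy", "cx", "cy" (pixels), "world_from_camera" (4x4, takes a point from camera to world coordinates). Camera axes: x right, y down, z forward; pixel columns grow to the right and rows downward; lengths in m; the calibration is good to about 2 mm. A picture is of the moment at which its call begins. calibration takes no time and is no camera call.
- ctrl.close_job(): hands the job in; it is judged then, once.
The state is a dict: "t": time; "q": joint angles; "qd": joint speeds; "effort": joint torques, N m; "eef_pos": TCP position; "ee_rot": TCP orientation; "contact_force": force on the tool from outside, world axes, zero at the start; "ft_torque": the same for the moment, N m; "opening": finger opening in m; "grip_force": force on a finger pad.
Only numpy, scipy, OpenCV 4.12 (cv2) and the standard library are available. Lean on these libraries where they do the work, as an engineer would, in place of code of your own. Each camera call takes 0.05 s, during which the arm holds its last target. There are 200 camera calls.

## Working session

There is one attempt and no reset: what is moved stays moved. The work goes in short steps, Python scripts to look and compute and a shell command to move; the robot and the scene stay as the last step left them, time stands still between calls to the robot, and variables do not carry over. Pictures are saved under pics/ and viewed, at most 10 in all, crops included, and the job is handed in when it is done.

```bash
mkdir -p pics
python3 - <<'E'
from station import ctrl, imaging
import cv2, numpy as np
for n in("scene","top"):
    cv2.imwrite(f"pics/{n}0.png",imaging.snapshot(n)); c=imaging.calibration(n); print(n,c)
s=ctrl.sense(); print({k:np.round(v,4) for k,v in s.items()})
E
```

```text
scene {'fx': 437.97931665426285, 'fy': 437.97931665426285, 'cx': 278.62608673365276, 'cy': 202.31711374659915, 'world_from_camera': array([[ 1.23325298e-01,  7.84041410e-01, -6.08333739e-01,
         1.31426892e+00],
       [ 9.92366139e-01, -9.77833592e-02,  7.51522471e-02,
        -1.28261927e-01],
       [-5.62442635e-04, -6.12957977e-01, -7.90115309e-01,
         9.84862621e-01],
       [ 0.00000000e+00,  0.00000000e+00,  0.00000000e+00,
         1.00000000e+00]])}
top {'fx': 529.6756981419494, 'fy': 529.6756981419494, 'cx': 283.12393994738346, 'cy': 210.74189865914235, 'world_from_camera': array([[ 0.00175264, -0.99742385,  0.07171192,  0.49543915],
       [-0.99992836, -0.00259714, -0.01168483, -0.01355302],
       [ 0.01184098, -0.0716863 , -0.99735694,  1.70714953],
       [ 0.        ,  0.        ,  0.        ,  1.        ]])}
{'t': np.float64(0.1), 'q': array([ 1.134 ,  0.4683, -0.0116,  1.6035,  0.006 ,  1.0714, -0.0563]), 'qd': array([ 0.0016, -0.0007, -0.0011, -0.0026, -0.0022,  0.0011, -0.001 ]), 'effort': array([ 8.00000e-04, -5.21650e+01, -1.28000e-02, -2.44368e+01,
       -5.68000e-02,  1.41000e-02,  0.00000e+00]), 'eef_pos': array([ 0.2491, -0.5998,  0.2138]), 'ee_rot': array([-3.0795e+00, -6.1420e-01,  7.0000e-04]), 'contact_force': array([ 0.0264, -0.3567,  1.0204]), 'ft_torque': array([-0.0387,  0.0183, -0.0328]), 'grip_force': np.float64(0.0), 'opening': np.float64(0.092)}
```

View pics/scene0.png

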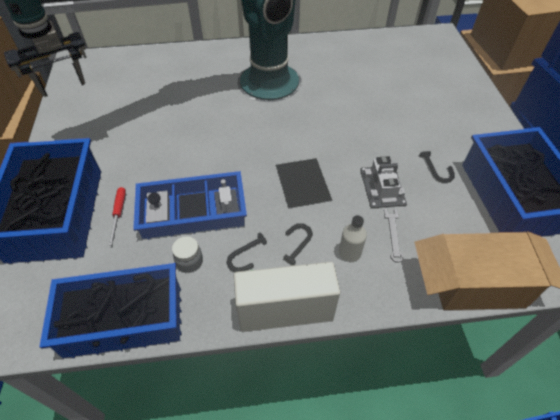

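View pics/top0.png

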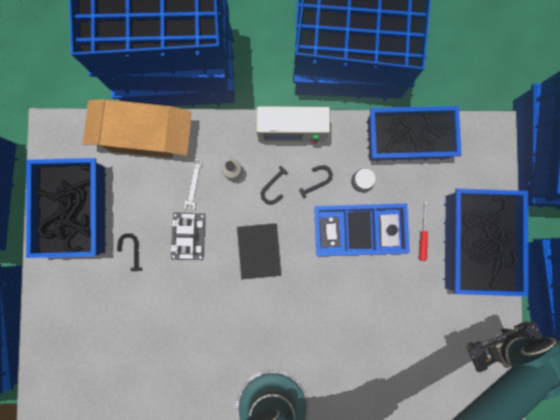

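The overview shows the dock with the cassette at top px (188,235), the mat at (260,250), and the crate at (362,230) with its middle bay free. Next I'll zoom in on these.

Run:
```python
import cv2, numpy as np
t=cv2.imread("pics/top0.png"); s=cv2.imread("pics/scene0.png")
f=lambda im,x,y,w,h,k:cv2.resize(im[y:y+h,x:x+w],(w*k,h*k),interpolation=cv2.INTER_CUBIC)
a=f(t,160,205,56,60,6); b=f(s,355,150,56,60,6)
cv2.imwrite("pics/dock.png",np.hstack([a,b]))
cv2.imwrite("pics/crate.png",f(t,230,200,190,85,4))
```

```text
(no output)
```

View pics/dock.png

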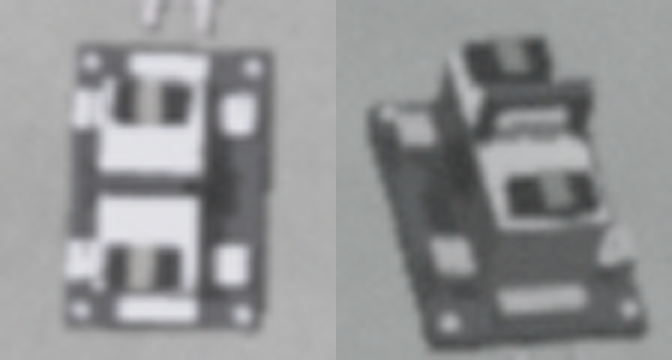

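View pics/crate.png

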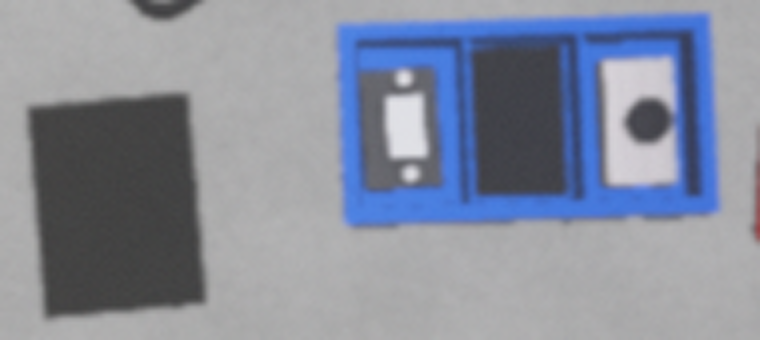

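The crops show the dock plate corners, in crop pixels, at (80,45), (272,50), (265,330) and (65,328). The deck spans x 100–200 with the handle bar at (152,187). The mat, the crate outline and the pad in the middle bay separate cleanly from the background.

```bash
cat > h.py <<'E'
import cv2, numpy as np
from station import ctrl, imaging
def ray(n,uv,z):
    c=imaging.calibration(n);T=np.array(c["world_from_camera"])
    uv=np.atleast_2d(uv).astype(float)
    d=np.c_[(uv[:,0]-c["cx"])/c["fx"],(uv[:,1]-c["cy"])/c["fy"],np.ones(len(uv))]@T[:3,:3].T
    return (T[:3,3]+d*((z-T[2,3])/d[:,2])[:,None])[:,:2]
def rect(n,mask,z):
    cs,_=cv2.findContours(mask.astype(np.uint8),cv2.RETR_EXTERNAL,cv2.CHAIN_APPROX_NONE)
    c=max(cs,key=cv2.contourArea)[:,0]
    r=cv2.minAreaRect((ray(n,c,z)*1000).astype(np.float32)); return np.round(r[0],1),np.round(r[1],1),round(r[2],1)
def win(m,x0,y0,x1,y1):
    o=np.zeros(m.shape,bool);o[y0:y1,x0:x1]=m[y0:y1,x0:x1];return o
E
python3 - <<'E'
from h import *
t=cv2.imread("pics/top0.png");s=cv2.imread("pics/scene0.png")
def blue(i): h=cv2.cvtColor(i,cv2.COLOR_BGR2HSV); return (h[...,0]>95)&(h[...,0]<130)&(h[...,1]>110)
dark=lambda i:(i.max(2)<95)
print("mat t",rect("top",win(dark(t),230,215,290,285),.004))
print("mat s",rect("scene",win(dark(s),270,150,340,215),.004))
for z in(.06,): print("crate t",rect("top",win(blue(t),308,195,420,262),z))
print("crate s",rect("scene",win(blue(s),125,165,255,245),.06))
print("pad t",rect("top",win(dark(t),347,208,373,251),.008))
print("pad s",rect("scene",win(dark(s),174,185,209,225),.008))
g=t.max(2)
print("dock t",rect("top",win(cv2.morphologyEx(((g<125)|(g>200)).astype(np.uint8),cv2.MORPH_CLOSE,np.ones((3,3)))>0,167,212,210,262),.008))
q=lambda p,x,y:(np.array(p)+.5)/6-.5+[x,y]
print("dock corners t",ray("top",q([(80,45),(272,50),(265,330),(65,328)],160,205),.01).round(4).tolist())
print("bolts t",ray("top",q([(92,62),(254,67),(243,315),(80,311)],160,205),.012).round(4).tolist())
print("bolts s",ray("scene",q([(387-336,112),(449-336,322),(628-336,309)],355,150),.012).round(4).tolist())
print("bar t",ray("top",q([(98,186),(205,188)],160,205),.098).round(4).tolist())
print("bar s ends",ray("scene",q([(478-336,92),(590-336,85)],355,150),.098).round(4).tolist())
print("deck t",ray("top",q([(101,175),(197,175),(97,295),(194,295),(105,80),(204,80)],160,205),.066).round(4).tolist())
E
```

```text
mat t (array([489.4,  44.1]), array([165. , 125.5]), 5.3)
mat s (array([492. ,  43.8]), array([166.4, 126.9]), 5.6)
crate t (array([ 556.4, -277.1]), array([155. , 290.6]), 1.9)
crate s (array([ 567.3, -277.1]), array([170.3, 289.1]), 2.1)
pad t (array([ 557.9, -278.8]), array([112.5,  67.3]), 0.1)
pad s (array([ 540.8, -277.6]), array([81.3, 72. ]), 2.2)
dock t (array([535.2, 271.5]), array([103.8, 147.1]), 88.5)
dock corners t [[0.6122, 0.3197], [0.6098, 0.2173], [0.4608, 0.2192], [0.4617, 0.3251]]
bolts t [[0.603, 0.3128], [0.6006, 0.2265], [0.4688, 0.2307], [0.4707, 0.317]]
bolts s [[0.4685, 0.2309], [0.6014, 0.2278], [0.6043, 0.3132]]
bar t [[0.5349, 0.2922], [0.534, 0.2382]]
bar s ends [[0.5364, 0.2434], [0.5385, 0.2955]]
deck t [[0.5413, 0.2968], [0.5414, 0.2475], [0.4797, 0.2979], [0.4798, 0.2481], [0.5903, 0.2955], [0.5904, 0.2445]]
```

```bash
cat >> h.py <<'E'
from scipy.spatial.transform import Rotation as Rot
def go(x,y,z,yaw):
    """turn/shift (rad, mm, tool axes) from the measured pose to TCP x,y,z, tool down, tool x at yaw deg"""
    s=ctrl.sense();R0=Rot.from_rotvec(s["ee_rot"]);R1=Rot.from_euler("z",yaw,degrees=True)*Rot.from_rotvec([np.pi,0,0])
    print("t",round(float(s["t"]),2),"turn",(R0.inv()*R1).as_rotvec().round(3),"shift",((R0.inv().apply(np.array([x,y,z])-s["eef_pos"]))*1000).round(1),
     "pos",s["eef_pos"].round(4),"F",s["contact_force"].round(1),"open",s["opening"].round(4),"q7",s["q"][6].round(2))
E
python3 -c "
from h import *
go(.536,.2717,.215,-1.7)"
```

```text
Traceback (most recent call last):
  File "h.py", line 19, in go
    "pos",s["eef_pos"].round(4),"F",s["contact_force"].round(1),"open",s["opening"].round(4),"q7",s["q"][6].round(2))
                                                                       ^^^^^^^^^^^^^^^^^^
AttributeError: 'float' object has no attribute 'round'
```

```bash
sed -i 's/s\["opening"\].round(4)/round(float(s["opening"]),4)/; s/s\["q"\]\[6\].round(2)/round(float(s["q"][6]),2)/' h.py
python3 -c "
from h import *
go(.536,.2717,.215,-1.7)"
```

```text
t 0.1 turn [-0.001  0.     0.423] shift [ 5.993e+02 -6.948e+02 -3.000e-01] pos [ 0.2491 -0.5998  0.2138] F [ 0.  -0.4  1. ] open 0.092 q7 -0.06
```

```bash
python3 -m pendant '[[0,0,0.03,15,-17,0,90],[0,0,0.06,45,-52,0,90],[0,0,0.1,75,-87,0,90],[0,0,0.15,105,-122,0,90],[0,0,0.2,135,-157,0,90],[0,0,0.25,165,-191,0,90],[0,0,0.3,195,-226,0,90],[0,0,0.33,225,-261,0,90],[0,0,0.36,255,-296,0,90],[0,0,0.39,285,-330,0,90],[0,0,0.423,310,-359,0,90],[0,0,0.423,325,-377,0,90]]'
python3 -c "
from h import *
go(.536,.2717,.215,-1.7)"
```

```text
t: 1.3
eef_pos: [0.4053, -0.1244, 0.2146]
ee_rot: [-3.141, 0.042, -0.0]
contact_force: [-0.4, -0.2, -0.3]
opening: 0.0899
grip_force: 0.0
t 1.3 turn [-0.    -0.     0.003] shift [ 1.202e+02 -3.994e+02 -3.000e-01] pos [ 0.4053 -0.1244  0.2146] F [-0.4 -0.2 -0.3] open 0.0899 q7 -1.41
```

```bash
python3 -m pendant '[[0,0,0,8,-26,0,91],[0,0,0,18,-60,0,91],[0,0,0,30,-100,0,91],[0,0,0,42,-140,0,91],[0,0,0,54,-180,0,91],[0,0,0,66,-220,0,91],[0,0,0,78,-260,0,91],[0,0,0,90,-300,0,91],[0,0,0,102,-340,0,91],[0,0,0,112,-372,0,91],[0,0,0,118,-392,0,91],[0,0,0.003,120,-399,0,91]]'
python3 -c "
from h import *
go(.536,.2717,.027,-1.7)"
```

```text
t: 2.5
eef_pos: [0.5361, 0.2703, 0.2139]
ee_rot: [-3.14, 0.046, 0.002]
contact_force: [-0.7, 0.3, -0.9]
opening: 0.0908
grip_force: 0.0
t 2.5 turn [-0.001  0.001  0.   ] shift [ 1.000e-01 -1.200e+00  1.869e+02] pos [0.5361 0.2703 0.2139] F [-0.7  0.3 -0.9] open 0.0908 q7 -2.31
```

```bash
python3 -m pendant '[[0,0,0,0,-0.5,20,91.5],[0,0,0,0,-1,50,91.5],[0,0,0,0,-1,80,91.5],[0,0,0,0,-1,105,91.5],[0,0,0,0,-1,125,91.5],[0,0,0,0,-1,130,91.5],[0,0,0,0,-1,130,91.5]]'
python3 - <<'E'
from h import *
go(.536,.2717,.027,-1.7)
f=lambda im,x,y,w,h,k:cv2.resize(im[y:y+h,x:x+w],(w*k,h*k),interpolation=cv2.INTER_CUBIC)
cv2.imwrite("pics/d2.png",np.hstack([f(imaging.snapshot("scene"),340,120,90,100,4),f(imaging.snapshot("top"),145,185,90,100,4)]))
E
```

```text
t: 3.2
eef_pos: [0.5361, 0.2678, 0.084]
ee_rot: [3.14, -0.052, -0.002]
contact_force: [-0.3, 0.2, 0.7]
opening: 0.0914
grip_force: 0.0
t 3.2 turn [ 0.001  0.001 -0.003] shift [-0.2 -3.9 57. ] pos [0.5361 0.2678 0.084 ] F [-0.3  0.2  0.7] open 0.0914 q7 -2.39
```

View pics/d2.png

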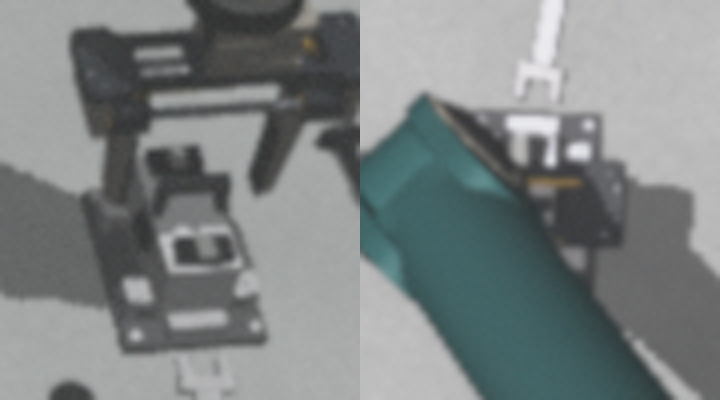

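The left fingertip sits at crop (115,215) and the right one at (262,190), straddling the handle at 150–228. I'll check whether they're centred.

```bash
python3 -m pendant '[[0,0,0,0,0,0,91.5],[0,0,0,0,0,0,91.5]]'
python3 - <<'E'
from h import *
go(.536,.2717,.027,-1.7)
q=lambda p:(np.array(p)+.5)/4-.5+[340,120]
print(ray("scene",q([(130,213),(250,190)]),.084).round(4))
print(ray("scene",q([(103,213),(268,190)]),.084).round(4))
print("bar",ray("scene",q([(152,185),(229,180)]),.098).round(4))
E
```

```text
t: 3.5
eef_pos: [0.5371, 0.2691, 0.0857]
ee_rot: [-3.141, 0.051, -0.003]
contact_force: [0.5, 1.2, 0.2]
opening: 0.0918
grip_force: 0.0
t 3.5 turn [-0.001 -0.002 -0.003] shift [-1.3 -2.5 58.7] pos [0.5371 0.2691 0.0857] F [0.5 1.2 0.2] open 0.0918 q7 -2.39
[[0.5509 0.2248]
 [0.5404 0.3128]]
[[0.5486 0.2064]
 [0.542  0.3252]]
bar [[0.5396 0.2408]
 [0.5416 0.2944]]
```

```bash
python3 -m pendant '[[0,0,0,-0.5,-1,10,91.5],[0,0,0,-0.5,-1,25,91.5],[0,0,0,-0.5,-1,40,91.5],[0,0,0,-0.5,-1,50,91.5],[0,0,0,-0.5,-1,57,91.5],[0,0,0,-0.5,-1,58,91.5],[0,0,0,-0.5,-1,58,91.5]]' 
python3 -m pendant '[[0,0,0,0,0,0,85],[0,0,0,0,0,0,79],[0,0,0,0,0,0,73],[0,0,0,0,0,0,70],[0,0,0,0,0,0,68],[0,0,0,0,0,0,66],[0,0,0,0,0,0,64],[0,0,0,0,0,0,64]]' 30
```

```text
t: 4.2
eef_pos: [0.536, 0.27, 0.0263]
ee_rot: [3.141, -0.05, -0.001]
contact_force: [-0.4, 0.7, 0.5]
opening: 0.0917
grip_force: 0.0
t: 5.0
eef_pos: [0.5363, 0.2704, 0.027]
ee_rot: [-3.14, 0.05, -0.001]
contact_force: [0.3, 2.7, 3.4]
opening: 0.0639
grip_force: 3.8
```

```bash
python3 -m pendant '[[0,0,0,0,0,0,61],[0,0,0,0,0,0,58],[0,0,0,0,0,0,55],[0,0,0,0,0,0,52],[0,0,0,0,0,0,49],[0,0,0,0,0,0,46],[0,0,0,0,0,0,46],[0,0,0,0,0,0,46],[0,0,0,0,0,0,46]]' 35
```

```text
t: 5.9
eef_pos: [0.5364, 0.2713, 0.0271]
ee_rot: [-3.139, 0.05, -0.002]
contact_force: [0.5, 5.6, 4.5]
opening: 0.0521
grip_force: 35.0
```

Both buttons are flush, with an opening of 52.1 mm. Now a gentle lift.

```bash
python3 -m pendant '[[0,0,0,0,-1,0,46],[0,0,0,0,-1,-1,46],[0,0,0,0,-1,-3,46],[0,0,0,0,-1,-5,46],[0,0,0,0,-1,-8,46],[0,0,0,0,-1,-10,46]]'
```

```text
t: 6.5
eef_pos: [0.5355, 0.2697, 0.0361]
ee_rot: [3.139, -0.051, -0.003]
contact_force: [0.5, 0.2, -5.5]
opening: 0.0517
grip_force: 35.0
```

```bash
python3 -m pendant '[[0,0,0,0,0,-8,46],[0,0,0,0,0,-22,46],[0,0,0,0,0,-40,46],[0,0,0,0,0,-60,46],[0,0,0,0,0,-75,46],[0,0,0,0,0,-84,46],[0,0,0,0,0,-86,46]]'
python3 -c "
from h import *
go(.4905,.044,.12,1.9)"
```

```text
t: 7.2
eef_pos: [0.5368, 0.271, 0.1241]
ee_rot: [-3.14, 0.051, -0.003]
contact_force: [-0.2, 0.0, -5.4]
opening: 0.0521
grip_force: 35.0
t 7.2 turn [-0.001 -0.002 -0.066] shift [-38.9 228.4   3.9] pos [0.5368 0.271  0.1241] F [-0.2  0.  -5.4] open 0.0521 q7 -2.37
```

```bash
python3 -m pendant '[[0,0,0,-2,10,0,46],[0,0,-0.01,-6,32,0,46],[0,0,-0.02,-11,62,0,46],[0,0,-0.03,-16,95,0,46],[0,0,-0.04,-22,130,0,46],[0,0,-0.05,-28,163,0,46],[0,0,-0.06,-33,192,0,46],[0,0,-0.066,-37,214,0,46],[0,0,-0.066,-39,225,0,46],[0,0,-0.066,-39,228,0,46],[0,0,-0.066,-39,228,0,46]]'
python3 -c "
from h import *
go(.4905,.044,.021,1.9)"
```

```text
t: 8.3
eef_pos: [0.4898, 0.0446, 0.1224]
ee_rot: [-3.141, -0.053, 0.0]
contact_force: [-0.4, 0.4, -4.6]
opening: 0.0519
grip_force: 35.0
t 8.3 turn [-0.  0.  0.] shift [  0.7   0.6 101.4] pos [0.4898 0.0446 0.1224] F [-0.4  0.4 -4.6] open 0.0519 q7 -1.91
```

```bash
python3 -m pendant '[[0,0,0,0,0,8,46],[0,0,0,0,0,25,46],[0,0,0,0,0,45,46],[0,0,0,0,0,65,46],[0,0,0,0,0,80,46],[0,0,0,0,0,90,46],[0,0,0,0,0,94,46],[0,0,0,0,0,96,46],[0,0,0,0,0,97,46],[0,0,0,0,0,98,46],[0,0,0,0,0,98,46]]'
python3 -m pendant '[[0,0,0,0,0,1,46],[0,0,0,0,0,1.5,46],[0,0,0,0,0,1.5,46]]'
```

```text
t: 9.4
eef_pos: [0.4901, 0.0442, 0.025]
ee_rot: [3.141, 0.053, 0.001]
contact_force: [0.1, 0.3, -6.0]
opening: 0.0518
grip_force: 35.0
t: 9.7
eef_pos: [0.4898, 0.0442, 0.0231]
ee_rot: [3.141, 0.053, 0.0]
contact_force: [-0.3, 0.7, -5.6]
opening: 0.0518
grip_force: 35.0
```

```bash
python3 -m pendant '[[0,0,0,0,0,0.5,46],[0,0,0,0,0,1,46],[0,0,0,0,0,1.5,46],[0,0,0,0,0,1.5,46]]'
python3 -m pendant '[[0,0,0,0,0,0.5,46],[0,0,0,0,0,1,46],[0,0,0,0,0,1,46]]'
```

```text
t: 10.1
eef_pos: [0.4897, 0.0443, 0.0215]
ee_rot: [3.141, 0.053, -0.0]
contact_force: [0.3, 0.7, -5.4]
opening: 0.0517
grip_force: 35.0
t: 10.4
eef_pos: [0.4898, 0.0443, 0.021]
ee_rot: [3.141, 0.053, 0.0]
contact_force: [-1.7, -0.8, 3.1]
opening: 0.0522
grip_force: 35.0
```

It's on the mat: the vertical force went from −5.4 to +3.1 N. Releasing.

```bash
python3 -m pendant '[[0,0,0,0,0,0,54],[0,0,0,0,0,0,58],[0,0,0,0,0,0,62],[0,0,0,0,0,0,67],[0,0,0,0,0,0,74],[0,0,0,0,0,0,82],[0,0,0,0,0,0,90],[0,0,0,0,0,0,90],[0,0,0,0,0,0,90],[0,0,0,0,0,0,90],[0,0,0,0,0,0,90]]'
python3 -m pendant '[[0,0,0,0,0,-10,90],[0,0,0,0,0,-30,90],[0,0,0,0,0,-60,90],[0,0,0,0,0,-95,90],[0,0,0,0,0,-120,90],[0,0,0,0,0,-135,90],[0,0,0,-30,0,-140,90],[0,0,0,-60,0,-140,90],[0,0,0,-75,0,-140,90],[0,0,0,-80,0,-140,90]]'
python3 - <<'E'
from h import *
go(.4905,.044,.16,-88)
f=lambda im,x,y,w,h,k:cv2.resize(im[y:y+h,x:x+w],(w*k,h*k),interpolation=cv2.INTER_CUBIC)
a,b=imaging.snapshot("scene"),imaging.snapshot("top")
cv2.imwrite("pics/s3.png",a);cv2.imwrite("pics/t3.png",b)
cv2.imwrite("pics/m3.png",np.hstack([f(a,260,130,90,100,4),f(b,215,195,90,100,4)]))
E
```

```text
t: 11.5
eef_pos: [0.4898, 0.0443, 0.0206]
ee_rot: [3.141, 0.053, 0.0]
contact_force: [0.3, -0.5, -0.4]
opening: 0.0897
grip_force: 0.0
t: 12.5
eef_pos: [0.4084, 0.0414, 0.1612]
ee_rot: [3.14, 0.054, 0.001]
contact_force: [0.8, 0.3, 0.1]
opening: 0.0905
grip_force: 0.0
t 12.5 turn [ 1.00e-03 -1.00e-03  1.57e+00] shift [82.1  0.2  1.2] pos [0.4084 0.0414 0.1612] F [0.8 0.3 0.1] open 0.0905 q7 -1.84
```

View pics/m3.png

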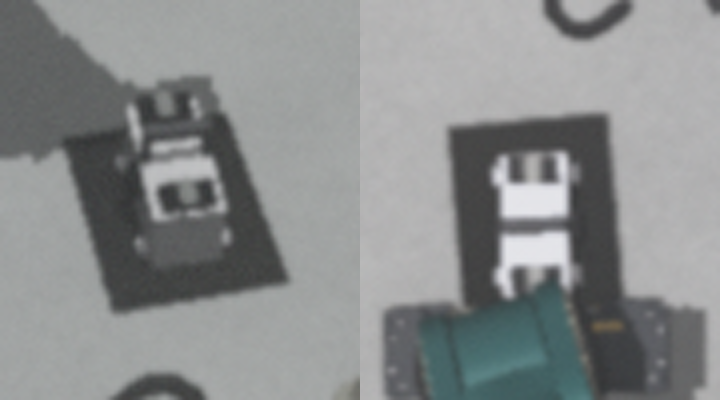

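The cassette stands upright on the mat. In the top crop the handle bar is centred at about (534,226), with the deck spanning x 498–571.

Run:
```python
from h import *
q=lambda p,x,y:(np.array(p)+.5)/4-.5+[x,y]
print("bar t",ray("top",q([(534-360,226)],215,195),.092).round(4),"deck y",ray("top",q([(499-360,205),(570-360,205),(500-360,250),(572-360,250)],215,195),.06).round(4).tolist())
print("bar s",ray("scene",q([(139,126),(204,122)],260,130),.092).round(4).tolist())
go(.4905,.044,.16,-88)
```

```text
bar t [[0.4883 0.0433]] deck y [[0.5044, 0.0716], [0.5045, 0.0166], [0.4696, 0.0706], [0.4697, 0.0149]]
bar s [[0.4883, 0.0181], [0.4901, 0.0636]]
t 12.6 turn [-1.00e-03 -1.00e-03  1.57e+00] shift [80.6  0.2  1.3] pos [0.41   0.0415 0.1612] F [ 0.  -0.8 -0.3] open 0.0903 q7 -1.84
```

```bash
python3 -m pendant '[[0,0,-0.1,0,0,-5,60],[0,0,-0.24,5,0,-10,50],[0,0,-0.38,15,0,-10,40],[0,0,-0.52,25,0,-10,36],[0,0,-0.66,35,0,-10,36],[0,0,-0.8,45,0,-10,36],[0,0,-0.94,55,0,-10,36],[0,0,-1.08,65,0,-10,36],[0,0,-1.22,72,0,-10,36],[0,0,-1.36,78,0,-10,36],[0,0,-1.5,80,0,-10,36],[0,0,-1.57,80,0,-10,36]]'
python3 -m pendant '[[0,0,0,0,0,0,36],[0,0,0,0,0,0,36]]'
python3 -c "
from h import *
go(.4893,.043,.072,92)"
```

```text
t: 13.8
eef_pos: [0.4913, 0.0444, 0.1706]
ee_rot: [-2.18, -2.261, -0.002]
contact_force: [0.2, -0.4, 0.2]
opening: 0.0355
grip_force: 0.0
t: 14.0
eef_pos: [0.4904, 0.0442, 0.1705]
ee_rot: [-2.187, -2.255, -0.001]
contact_force: [-0.1, 0.4, -0.0]
opening: 0.0362
grip_force: 0.0
t 14.0 turn [ 0.    -0.001 -0.004] shift [-1.3 -1.1 98.5] pos [0.4904 0.0442 0.1705] F [-0.1  0.4 -0. ] open 0.0362 q7 -0.42
```

```bash
python3 -m pendant '[[0,0,0,-1,-1,10,36],[0,0,0,-1,-1,30,36],[0,0,0,-1,-1,55,36],[0,0,0,-1,-1,75,36],[0,0,0,-1,-1,88,36],[0,0,0,-1,-1,94,36],[0,0,0,-1,-1,98,36],[0,0,0,-1,-1,98,36]]'
python3 -m pendant '[[0,0,0,0,0,0,30],[0,0,0,0,0,0,24],[0,0,0,0,0,0,18],[0,0,0,0,0,0,14],[0,0,0,0,0,0,10],[0,0,0,0,0,0,6],[0,0,0,0,0,0,6],[0,0,0,0,0,0,6],[0,0,0,0,0,0,6]]' 35
```

```text
t: 14.8
eef_pos: [0.489, 0.0433, 0.0726]
ee_rot: [2.184, 2.258, 0.0]
contact_force: [-0.4, -0.7, -0.4]
opening: 0.0358
grip_force: 0.0
t: 15.7
eef_pos: [0.4901, 0.0433, 0.0732]
ee_rot: [2.183, 2.256, 0.003]
contact_force: [4.2, -1.8, 3.3]
opening: 0.0115
grip_force: 35.0
```

```bash
python3 -m pendant '[[0,0,0,0,0,-2,6],[0,0,0,0,0,-5,6],[0,0,0,0,0,-12,6],[0,0,0,0,0,-25,6],[0,0,0,0,0,-45,6],[0,0,0,0,0,-68,6],[0,0,0,0,0,-90,6],[0,0,0,0,0,-108,6],[0,0,0,0,0,-117,6],[0,0,0,0,0,-120,6],[0,0,0,0,0,-120,6]]'
python3 -c "
from h import *
go(.557,-.278,.193,92)"
```

```text
t: 16.8
eef_pos: [0.4885, 0.0431, 0.1925]
ee_rot: [2.185, 2.258, -0.001]
contact_force: [-0.3, -0.1, -5.9]
opening: 0.0112
grip_force: 35.0
t 16.8 turn [-0.     0.    -0.002] shift [-323.2   58.    -0.4] pos [0.4885 0.0431 0.1925] F [-0.3 -0.1 -5.9] open 0.0112 q7 -0.38
```

```bash
python3 -m pendant '[[0,0,0,-8,1,0,6],[0,0,0,-25,4,0,6],[0,0,0,-52,9,0,6],[0,0,0,-85,15,0,6],[0,0,0,-122,22,0,6],[0,0,0,-160,29,0,6],[0,0,0,-198,36,0,6],[0,0,0,-235,42,0,6],[0,0,0,-268,48,0,6],[0,0,0,-295,53,0,6],[0,0,0,-314,56,0,6],[0,0,0,-322,58,0,6]]'
python3 -m pendant '[[0,0,0,0,0,0,6],[0,0,0,0,0,0,6],[0,0,0,0,0,0,6]]'
python3 - <<'E'
from h import *
go(.557,-.278,.077,92)
f=lambda im,x,y,w,h,k:cv2.resize(im[y:y+h,x:x+w],(w*k,h*k),interpolation=cv2.INTER_CUBIC)
a,b=imaging.snapshot("scene"),imaging.snapshot("top")
cv2.imwrite("pics/m4.png",np.hstack([f(a,130,120,100,120,4),f(b,310,180,100,120,4)]))
E
```

```text
t: 18.0
eef_pos: [0.5565, -0.2792, 0.1911]
ee_rot: [-2.187, -2.253, 0.002]
contact_force: [-0.3, 0.2, -5.5]
opening: 0.0115
grip_force: 35.0
t: 18.3
eef_pos: [0.5575, -0.2746, 0.1927]
ee_rot: [-2.181, -2.26, -0.001]
contact_force: [0.5, -0.3, -4.9]
opening: 0.0113
grip_force: 35.0
t 18.3 turn [-0.    -0.001  0.001] shift [ -3.5  -0.6 115.7] pos [ 0.5575 -0.2746  0.1927] F [ 0.5 -0.3 -4.9] open 0.0113 q7 0.16
```

View pics/m4.png

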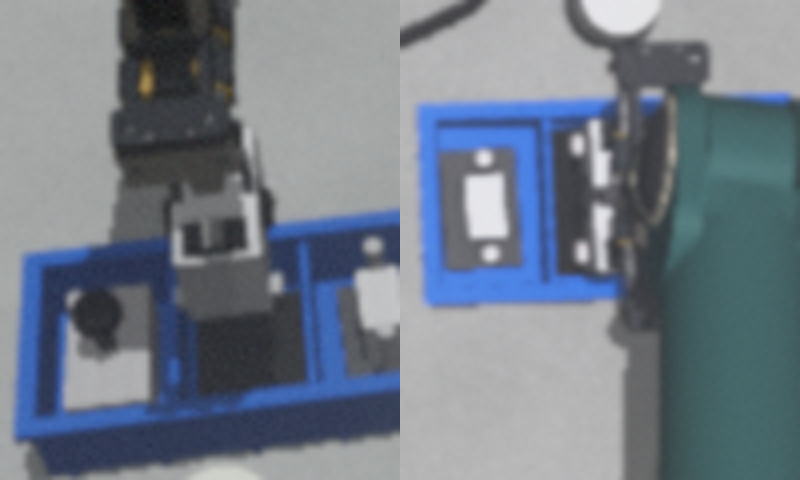

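The cassette hangs upright over the free middle bay, with the pad visible beneath it at scene crop (245,350). I'll shift 3 mm and lower it.

```bash
python3 -m pendant '[[0,0,0,-1,0,0,6],[0,0,0,-3,0,5,6],[0,0,0,-3,0,18,6],[0,0,0,-3,0,35,6],[0,0,0,-3,0,52,6],[0,0,0,-3,0,66,6],[0,0,0,-3,0,76,6],[0,0,0,-3,0,80,6],[0,0,0,-3,0,80,6]]'
python3 -c "
from h import *
go(.557,-.278,.077,92)"
```

```text
t: 19.3
eef_pos: [0.5573, -0.2795, 0.1119]
ee_rot: [-2.184, -2.257, 0.0]
contact_force: [0.1, -0.1, -6.0]
opening: 0.0115
grip_force: 35.0
t 19.3 turn [-0.001 -0.001 -0.002] shift [ 1.5 -0.2 34.9] pos [ 0.5573 -0.2795  0.1119] F [ 0.1 -0.1 -6. ] open 0.0115 q7 0.11
```

```bash
python3 -m pendant '[[0,0,0,1,0,5,6],[0,0,0,1,0,14,6],[0,0,0,1,0,22,6],[0,0,0,1,0,27,6],[0,0,0,1,0,30,6],[0,0,0,1,0,31,6],[0,0,0,1,0,32,6],[0,0,0,1,0,32,6]]'
python3 -m pendant '[[0,0,0,0,0,0.5,6],[0,0,0,0,0,1,6],[0,0,0,0,0,1.5,6],[0,0,0,0,0,1.5,6]]'
```

```text
t: 20.1
eef_pos: [0.5576, -0.2787, 0.0807]
ee_rot: [2.184, 2.258, 0.0]
contact_force: [-0.2, -0.1, -5.5]
opening: 0.0113
grip_force: 35.0
t: 20.5
eef_pos: [0.5574, -0.2787, 0.079]
ee_rot: [-2.185, -2.258, 0.0]
contact_force: [0.8, 0.2, -5.6]
opening: 0.0117
grip_force: 35.0
```

```bash
python3 -m pendant '[[0,0,0,0,0,0.5,6],[0,0,0,0,0,1,6],[0,0,0,0,0,1.5,6],[0,0,0,0,0,1.5,6]]'
python3 -m pendant '[[0,0,0,0,0,0.5,6],[0,0,0,0,0,1,6],[0,0,0,0,0,1,6]]'
```

```text
t: 20.9
eef_pos: [0.5574, -0.2786, 0.0775]
ee_rot: [-2.184, -2.258, 0.0]
contact_force: [-0.2, -0.3, -4.6]
opening: 0.0111
grip_force: 35.0
t: 21.2
eef_pos: [0.5575, -0.2788, 0.0771]
ee_rot: [2.184, 2.257, -0.0]
contact_force: [-2.0, 0.9, -0.2]
opening: 0.0116
grip_force: 35.0
```

Contact with the pad, and most of the weight is now off the gripper. One more half millimetre, then open narrowly and retreat upward.

```bash
python3 -m pendant '[[0,0,0,0,0,0.4,6],[0,0,0,0,0,0.4,6],[0,0,0,0,0,0.4,14],[0,0,0,0,0,0.4,20],[0,0,0,0,0,0.4,28],[0,0,0,0,0,0.4,34],[0,0,0,0,0,0.4,34],[0,0,0,0,0,0.4,34],[0,0,0,0,0,0.4,34]]'
python3 -m pendant '[[0,0,0,0,0,-5,34],[0,0,0,0,0,-20,34],[0,0,0,0,0,-45,34],[0,0,0,0,0,-75,34],[0,0,0,0,0,-100,34],[0,0,0,20,0,-115,34],[0,0,0,60,0,-120,34],[0,0,0,105,0,-120,34],[0,0,0,140,0,-120,34],[0,0,0,160,0,-120,34],[0,0,0,165,0,-120,34]]'
python3 - <<'E'
from h import *
f=lambda im,x,y,w,h,k:cv2.resize(im[y:y+h,x:x+w],(w*k,h*k),interpolation=cv2.INTER_CUBIC)
a,b=imaging.snapshot("scene"),imaging.snapshot("top")
cv2.imwrite("pics/m5.png",np.hstack([f(a,130,140,100,100,4),f(b,310,180,100,100,4)]))
E
```

```text
t: 22.1
eef_pos: [0.5575, -0.2786, 0.0761]
ee_rot: [2.184, 2.258, -0.0]
contact_force: [0.4, -0.5, -0.9]
opening: 0.0342
grip_force: 0.0
t: 23.2
eef_pos: [0.5516, -0.109, 0.1969]
ee_rot: [-2.177, -2.264, -0.001]
contact_force: [-0.1, 0.4, 0.0]
opening: 0.0336
grip_force: 0.0
```

View pics/m5.png

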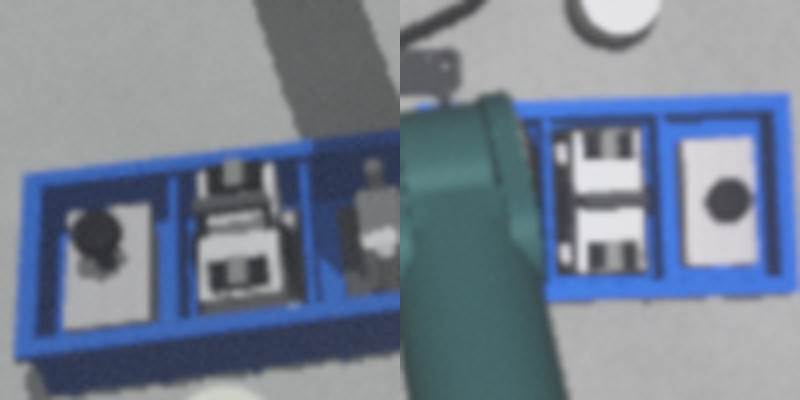

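The cassette stands upright in the middle bay (top crop deck 572–645, bar at (610,200)), and its neighbours look undisturbed. Handing in.

```bash
python3 -m pendant '[[0,0,0,0,0,0,34],[0,0,0,0,0,0,34],[0,0,0,0,0,0,34]]' && python3 -c "
from station import ctrl
print(ctrl.close_job())"
```

```text
t: 23.6
eef_pos: [0.5519, -0.115, 0.196]
ee_rot: [-2.187, -2.255, 0.0]
contact_force: [0.3, 0.5, 0.3]
opening: 0.0342
grip_force: 0.0
the job is handed in; nothing more can be done
None
```

The cassette was freed from the dock, set down on the mat, picked up again by its handle and stowed upright in the crate's free middle bay; I handed the job in at 23.6 s, and no verdict came back.

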